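Sort out the mixed-up stations on the lab bench

TASK

The four things on the bench stations have been put in each other's places. Put each one upright in the middle of where it belongs: the conical flask on the stirrer plate, the squat jar on the balance pan, the capped bottle in the square drip tray, and the pipette-tip box lengthwise between the rails of the aluminium dock. Every station is taken, so use the empty cork mat as a parking place; move one thing at a time, set things down rather than dropping or tipping them, and leave the yellow waste tub alone.

Things in the scene. Friction and masses are not known exactly. Their poses are not given: they have to be found in the camera images.
- flask: Conical (Erlenmeyer) flask of clear glass, rigid, empty, closed, about 0.1 kg. Foot 64 mm in diameter, narrowing from 8 mm above the underside to a straight neck 24 mm in diameter that runs from 62 to 100 mm; a black stopper (23 mm in diameter) fills it up to 112 mm overall height. Grip it by the neck about 87 mm up. Its origin is the centre of its underside, z up. Starts in the tray or in the dock.
- jar: Squat screw-top jar, white with a black lid, a plain cylinder 56 mm in diameter and 64 mm high (lid the top 18 mm), about 0.14 kg. Its origin is the centre of its underside, z up. Starts in the tray or in the dock.
- bottle: Round amber glass bottle with a blue screw cap, 106 mm high overall, about 0.2 kg. Body 56 mm in diameter up to 62 mm, shoulder to a 34 mm neck at 73 mm, cap 44 mm in diameter from 80 to 106 mm. Grip it by the cap, about 95 mm up. Its origin is the centre of its underside, z up. Starts on the stirrer or on the balance.
- tipbox: Rectangular pipette-tip box, 94 mm long (its x) by 60 mm wide (its y), white base 46 mm high with a black top (88 x 55 mm) up to 54 mm and rows of blue tips standing 6 mm above that, about 0.12 kg. Grip it across its 60 mm width, about 36 mm up. Its origin is the centre of its underside, z up. Starts on the stirrer or on the balance, up to 0.25 rad askew to it.
- stirrer: Magnetic stirrer: white instrument box 115 mm wide and 145 mm deep with a raised round grey plate 108 mm in diameter, whose surface is 42 mm above the bench; a black knob on the front (-x) side. The plate is where the flask belongs. Fixed. Its origin lies on the bench straight below the middle of that surface, z up, x away from the robot (give or take 0.2 rad).
- balance: Laboratory balance: grey box 122 mm wide and 150 mm deep with a square steel pan 104 x 104 mm, whose surface is 42 mm above the bench; black display window in front (-x) of it. The pan is where the jar belongs. Fixed. Its origin lies on the bench straight below the middle of that surface, z up, x away from the robot (give or take 0.2 rad).
- tray: Square white plastic drip tray, 124 x 124 mm outside, with a rim 5 mm thick reaching 14 mm above the bench; its inner floor (114 mm square) is 6 mm above the bench. It is where the bottle belongs. Fixed. Its origin lies on the bench straight below the middle of that surface, z up, x away from the robot (give or take 0.2 rad).
- dock: Low grey aluminium tip-box dock: a base 110 mm (x) by 94 mm (y), its floor 6 mm above the bench, with two straight rails along x, 80 mm apart inside, 7 mm thick, tops 14 mm above the bench; open at both ends. The tip box belongs between the rails, its long x axis along the dock's x axis, either way round. Fixed. Its origin lies on the bench straight below the middle of that surface, z up, x away from the robot (give or take 0.2 rad).
- mat: Square cork mat, 120 x 120 mm and 3 mm thick, empty at the start: the free spot for parking. Fixed. Its origin lies on the bench below its middle.
- tub: Bystander: round yellow sharps tub with a red lid, 96 mm in diameter, 105 mm high, loose, 0.5 kg, standing to the robot's left. Leave it alone. Its origin is the centre of its underside, z up.

How it is judged:
By the outcome, as a careful person would: the job done as asked, in the order asked, and still so for the second after the job is handed in, with the robot touching nothing.
It also fails if it takes over 136 s, if anything falls off the work surface, if the arm or the gripper's body presses on something with over 40 N, if the wrist force passes 120 N, or if a joint passes its speed limit or range.

ROBOT

A 6-joint arm with a two-finger parallel gripper is mounted at the origin on the work surface. World frame = base frame: x ahead of the robot, y to its left, z up, the work surface at z = 0. Lengths are in m, angles in degrees, forces in N, time in s.
With the tool pointing down it reaches from about 0.275 to 0.725 m from the base axis. Payload 15.9 kg.
Tool frame: the origin (TCP) lies between the finger pads; the fingertips stand 19 mm ahead of it and the grasp point (between the pads) is the TCP; z points along the fingers, y is the line along which they close (so a half turn about z gives the same grasp; the last joint's range is limited). The gripper opens to 85 mm and grips with 20 to 120 N. Pads are 22 mm wide; open, the fingers measure 114 mm over their backs; the gripper's body (76 mm by 85 mm) begins 54 mm behind the grasp point. The pads swing forward as they close: fully open they stand 13 mm farther back than shut.
Start: joints at [76.203, 12.198, -1.971, 75.831, 0, 90], TCP at [0.119, 0.486, 0.25] pointing down, gripper open.
Joint ranges: [-170.91, 170.91], [-42.67, 98.43], [-65.05, 77.54], [-120.47, 116.71], [-90, 82.35], [-180, 180]. Speed limits (degrees/s): [108.29, 108.29, 136.94, 147.25, 180, 180].

INTERFACE

Orientations are given as a 3x3 rotation matrix whose columns are the frame's x, y, z axes.
In Python, from cell import sensors, optics, job, models gives the robot as it stands.
- The arm moves only by the shell command python3 -m inch 'ROWS' [FORCE]. ROWS is text: rows parted by semicolons, each of 5 numbers parted by spaces: the closure, from 0 (fully open) to 1 (shut), then the shift along the world's x, y, z in cm, then the turn about the world's z in degrees. In form: gripper x y z twist; .... A call has 1 to 12 rows; each row is the pose to reach, as a shift and turn from the pose commanded when the call began; what a row does not reach only later rows make up. A row lasts 1/12 s, in which the tool goes at most 41.7 mm and 7.16 degrees, less where a joint would pass 70% of its speed; a pose out of reach is approached as far as the arm can. A call with a gripper value outside its range is refused whole. The fingers move at their own pace and stop on an object; FORCE is the grip in N (left out, the last holds). Time passes only in rows, so rows that repeat a pose let the fingers close. It gives the time, the measured TCP pose, the force, the opening and the grip force at its end, in the units of the state.
- sensors.get_obs(): the state, without advancing time (a new reading comes with each control period).
- optics.snapshot(name): name is "scene" or "top"; returns a dict with "img" (420x560x3 uint8, red, green, blue), "mtx" (3x3 intrinsics, pixels), "R" (3x3) and "t" (3): a world point X has camera coordinates R X + t. Camera axes: x right, y down, z forward; pixel columns grow to the right and rows downward; lengths in m; the calibration is good to about 2 mm. A picture is of the moment at which its call begins. There is no depth.
- job.sign_off(): hands the job in; it is judged then, once.
Trained networks look in a picture, given as the dict that the camera call returned (one of the last four; its "shot" number tells which), for a name from the list of things; names that differ only in an ending like _2 or _b are one class to them, and where a whole thing is asked for, a point or a joint stands for the part that bears it (a point fixed in the world has none). Each returns a list of dicts, best first, with "p" (0 to 1); they miss things now and then, are a little off and sometimes report something else, mostly with a low value. They report only what shows in the picture. A call takes as long as a camera call.
- models.spot_in(label, picture): "at" ([column, row] in pixels, amid what is visible of it).
The state is a dict: "t": time; "q": joint angles; "qd": joint speeds; "joint_torque": joint torques, N m; "tcp_pos": TCP position; "ee_rot": TCP orientation; "contact_force": force on the tool from outside, world axes, zero at the start; "ft_torque": the same for the moment, N m; "grip_width": finger opening in m; "grip_force": force on a finger pad.
Only numpy, scipy, OpenCV 4.12 (cv2) and the standard library are available. Lean on these libraries where they do the work, as an engineer would, in place of code of your own. Each camera call takes 0.05 s, during which the arm holds its last target. There are 200 camera calls.

## Working session

There is one attempt and no reset: what is moved stays moved. The work goes in short steps, Python scripts to look and compute and a shell command to move; the robot and the scene stay as the last step left them, time stands still between calls to the robot, and variables do not carry over. Pictures are saved under pics/ and viewed, at most 14 in all, crops included, and the job is handed in when it is done.

```bash
ls; mkdir -p pics; python3 - <<'E'
from cell import sensors, optics, models
import cv2,numpy as np
np.set_printoptions(precision=4,suppress=True)
for n in ("top","scene"):
    p=optics.snapshot(n); cv2.imwrite(f"pics/{n}0.png",p["img"][:,:,::-1])
    print(n,p["mtx"].tolist(),p["R"],p["t"],"cam",-p["R"].T@p["t"])
    for l in "flask jar bottle tipbox stirrer balance tray dock mat tub".split():
        print(l,[(np.round(d["at"],1).tolist(),round(d["p"],2)) for d in models.spot_in(l,p)[:3]])
o=sensors.get_obs();print(o["tcp_pos"],o["ee_rot"],o["t"],o["grip_width"])
E
```

```text
pics
top [[479.4359682279255, 0.0, 280.76467066260057], [0.0, 479.4359682279255, 212.17381501238896], [0.0, 0.0, 1.0]] [[-0.0264 -0.9996  0.007 ]
 [-0.9962  0.0257 -0.0833]
 [ 0.0831 -0.0091 -0.9965]] [0.1163 0.5577 1.2005] cam [0.4589 0.1129 1.2419]
flask [([235.5, 246.7], 0.74)]
jar [([321.4, 243.8], 0.65)]
bottle [([266.1, 168.8], 0.9), ([247.0, 246.8], 0.7)]
tipbox [([418.3, 239.0], 0.82)]
stirrer [([278.8, 183.2], 0.97)]
balance [([412.7, 261.9], 0.78)]
tray [([313.3, 236.7], 0.79)]
dock [([246.1, 240.4], 0.8)]
mat [([367.1, 174.7], 0.95)]
tub [([149.1, 203.6], 0.93), ([412.5, 263.0], 0.28)]
scene [[512.7087138120653, 0.0, 275.4483751478376], [0.0, 512.7087138120653, 217.94233317047284], [0.0, 0.0, 1.0]] [[-0.8381  0.5455 -0.0097]
 [ 0.4499  0.681  -0.5777]
 [-0.3086 -0.4885 -0.8162]] [ 0.4071 -0.2724  1.5335] cam [0.937  0.7126 1.0982]
flask [([328.2, 247.0], 0.55)]
jar [([283.8, 187.4], 0.58)]
bottle [([238.7, 246.2], 0.69)]
tipbox [([231.8, 126.2], 0.86)]
stirrer [([253.8, 259.3], 0.72), ([277.9, 203.6], 0.65)]
balance [([244.9, 143.2], 0.76)]
tray [([277.7, 204.1], 0.65)]
dock [([315.2, 252.8], 0.79)]
mat [([195.1, 193.2], 0.66)]
tub [([345.4, 328.5], 0.92), ([277.4, 204.4], 0.65)]
[0.1192 0.4856 0.2503] [[-0.9711  0.2385 -0.0001]
 [ 0.2385  0.9711 -0.    ]
 [ 0.0001 -0.     -1.    ]] 1.1 0.08527917477098404
```

```bash
python3 - <<'E'
import cv2
i=cv2.imread("pics/top0.png")[125:325,205:471]
cv2.imwrite("pics/top0c.png",cv2.resize(i,None,fx=3,fy=3,interpolation=cv2.INTER_CUBIC))
E
```

```text
(no output)
```

View pics/top0c.png

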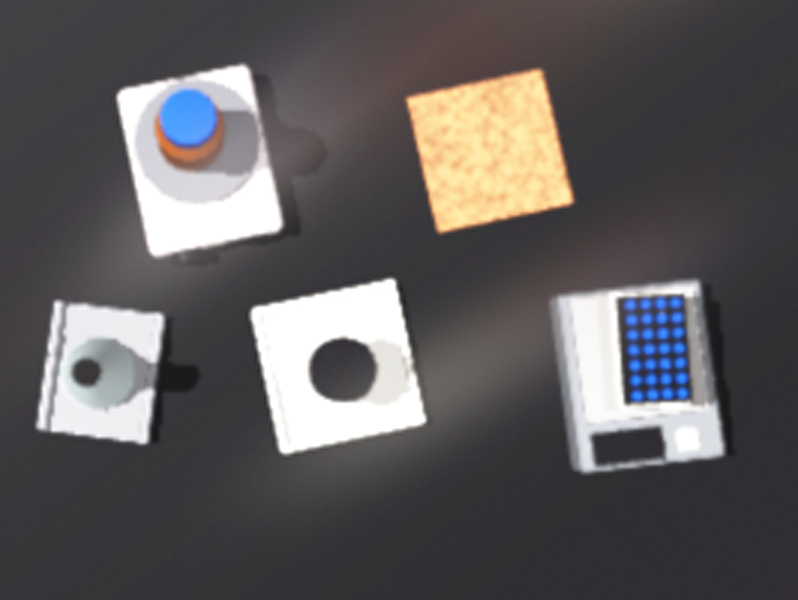

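View pics/scene0.png

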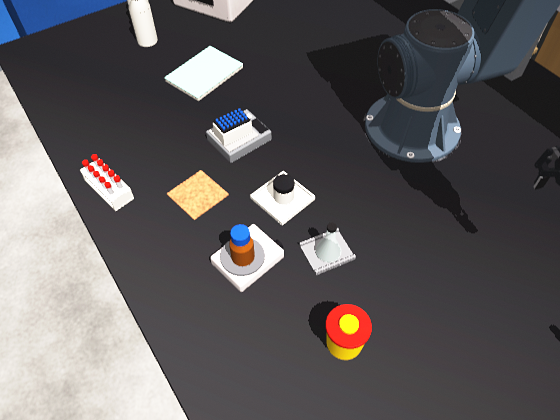

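```bash
cat > h.py <<'E'
import numpy as np
def back(p,uv,z):
    r=p["R"].T@np.linalg.inv(p["mtx"])@np.array([uv[0],uv[1],1.]); c=-p["R"].T@p["t"]
    return c+r*(z-c[2])/r[2]
def crop(p,c,z): return back(p,(205+c[0]/3-1/3,125+c[1]/3-1/3),z)
E
python3 - <<'E'
from h import *
from cell import optics
p=optics.snapshot("top"); f=lambda c,z:np.round(crop(p,c,z)[:2]*100,2)
def quad(n,cs,z):
    P=np.array([crop(p,c,z)[:2]*100 for c in cs]); d=P[0]+P[1]-P[2]-P[3]
    print(n,P.mean(0).round(2),"sides",[np.linalg.norm(P[i]-P[i-1]).round(1) for i in range(4)],"yaw",np.degrees(np.arctan2(d[1],d[0])).round(1))
print("plate",f((198,140),.042),"cap",f((190,117),.148),"stopper",f((86,372),.118),"lid",f((343,369),.070))
quad("dock",[(58,300),(163,313),(150,443),(38,430)],.012)
quad("tray",[(252,306),(397,279),(426,424),(283,454)],.014)
quad("mat",[(407,98),(543,69),(573,203),(440,232)],.003)
quad("stirbox",[(117,92),(247,65),(283,230),(153,257)],.035)
quad("tiptop",[(618,298),(685,294),(691,400),(631,405)],.096)
print("tub",back(p,(149,203.6),.1))
E
```

```text
plate [66.32 12.46] cap [66.32 12.93] stopper [47.   21.56] lid [46.74  1.12]
dock [47.13 21.14] sides [np.float64(11.2), np.float64(9.1), np.float64(11.1), np.float64(9.6)] yaw -8.3
tray [47.09  0.92] sides [np.float64(12.8), np.float64(12.6), np.float64(12.6), np.float64(12.4)] yaw 9.7
mat [ 65.44 -12.97] sides [np.float64(12.1), np.float64(12.2), np.float64(12.1), np.float64(11.9)] yaw 10.8
stirbox [64.68 12.35] sides [np.float64(14.4), np.float64(11.3), np.float64(14.4), np.float64(11.2)] yaw 10.8
tiptop [ 47.64 -23.69] sides [np.float64(8.6), np.float64(5.4), np.float64(8.4), np.float64(4.8)] yaw 2.2
tub [0.58279055 0.41654289 0.1       ]
```

```bash
python3 -m inch '0 54.4 -35.8 0 0;0 54.4 -35.8 0 0;0 54.4 -35.8 0 0;0 54.4 -35.8 0 0;0 54.4 -35.8 0 0;0 54.4 -35.8 0 0;0 54.4 -35.8 0 0;0 54.4 -35.8 0 0;0 54.4 -35.8 0 0;0 54.4 -35.8 0 0;0 54.4 -35.8 0 0;0 54.4 -35.8 0 0' 30
```

```text
t: 2.15
tcp_pos: [0.5384, 0.2091, 0.2504]
ee_rot: [[-0.971, 0.239, 0.0], [0.239, 0.971, 0.0], [-0.0, 0.0, -1.0]]
contact_force: [0.5, -0.1, 1.3]
grip_width: 0.0856
grip_force: 0.0
```

```bash
python3 -m inch '0 12.5 -8.1 0 0;0 12.5 -8.1 0 0;0 12.5 -8.1 0 0;0 12.5 -8.1 0 0;0 12.5 -8.1 0 0;0 12.5 -8.1 0 0;0 12.5 -8.1 -4 0;0 12.5 -8.1 -4 0;0 12.5 -8.1 -4 0'
python3 - <<'E'
from h import *
from cell import optics,sensors
import cv2
a=optics.snapshot("scene")["img"][170:320,180:380,::-1]
cv2.imwrite("pics/s1.png",cv2.resize(a,None,fx=4,fy=4,interpolation=cv2.INTER_CUBIC))
print(sensors.get_obs()["tcp_pos"])
E
```

```text
t: 2.9
tcp_pos: [0.6598, 0.1302, 0.2094]
ee_rot: [[-0.971, 0.238, -0.004], [0.238, 0.971, -0.001], [0.004, -0.002, -1.0]]
contact_force: [-0.3, 0.0, 1.8]
grip_width: 0.0854
grip_force: 0.0
[0.66131906 0.13045651 0.21182702]
```

View pics/s1.png

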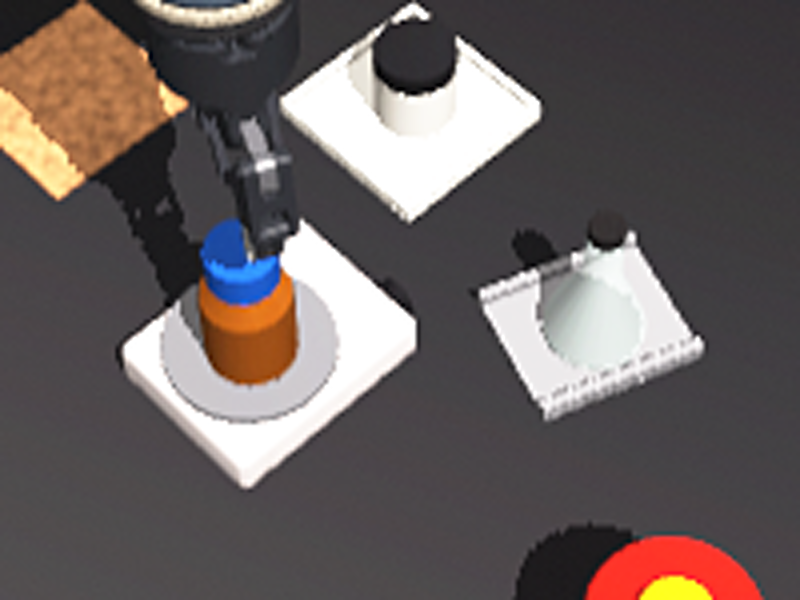

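```bash
python3 - <<'E'
from h import *
from cell import optics
p=optics.snapshot("scene")
for n,c,z in (("cap",(241,243),.148),("lid",(416,52),.07),("stop",(607,224),.118),("plate",(250,335),.042)): print(n,(back(p,(180+c[0]/4,170+c[1]/4),z)[:2]*100).round(2))
E
```

```text
cap [66.24 12.99]
lid [46.96  1.68]
stop [47.02 21.69]
plate [66.14 12.52]
```

```bash
python3 -m inch '0 0 0.1 -3 0;0 0 0.1 -5 0;0 0 0.1 -7 0;0 0 0.1 -7.3 0;0 0 0.1 -7.3 0;0.3 0 0.1 -7.3 0;1 0 0.1 -7.3 0;1 0 0.1 -7.3 0;1 0 0.1 -7.3 0;1 0 0.1 -7.3 0;1 0 0.1 -7.3 0;1 0 0.1 -7.3 0' 30
```

```text
t: 4.0
tcp_pos: [0.6627, 0.1309, 0.1388]
ee_rot: [[-0.971, 0.238, 0.002], [0.238, 0.971, 0.001], [-0.002, 0.001, -1.0]]
contact_force: [-0.6, 1.3, 7.5]
grip_width: 0.0434
grip_force: 29.7
```

```bash
python3 -m inch '1 0 0 0 0;1 0 0 0 0;1 0 0 0 0;1 0 0 0 0;1 0 0 1 0;1 0 0 2 0;1 0 0 3 0;1 0 0 5 0;1 0 0 7 0;1 0 0 9 0;1 0 0 9 0;1 0 0 9 0' 40
```

```text
t: 5.0
tcp_pos: [0.6626, 0.1308, 0.229]
ee_rot: [[-0.971, 0.239, 0.003], [0.239, 0.971, 0.001], [-0.002, 0.001, -1.0]]
contact_force: [0.5, 0.3, -3.1]
grip_width: 0.0428
grip_force: 41.3
```

```bash
python3 -m inch '1 0 -1 0 0;1 0 -3 0 0;1 0 -6 0 0;1 0 -9 0 0;1 -0.4 -12 0 0;1 -0.8 -15 0 0;1 -0.8 -18 0 0;1 -0.8 -21 0 0;1 -0.8 -23.5 0 0;1 -0.8 -25.2 0 0;1 -0.8 -26.1 0 0;1 -0.8 -26.1 0 0'
python3 -m inch '1 0 0 -2 0;1 0 0 -5 0;1 0 0 -8 0;1 0 0 -10 0;1 0 0 -11 0;1 0 0 -11.8 0;1 0 0 -12.2 0;1 0 0 -12.5 0;1 0 0 -12.7 0;1 0 0 -12.7 0;1 0 0 -12.7 0;1 0 0 -12.7 0'
```

```text
t: 6.0
tcp_pos: [0.6532, -0.1324, 0.2263]
ee_rot: [[-0.971, 0.241, -0.002], [0.241, 0.971, -0.0], [0.002, -0.0, -1.0]]
contact_force: [-0.2, 0.0, -3.0]
grip_width: 0.043
grip_force: 41.2
t: 7.0
tcp_pos: [0.6542, -0.1304, 0.101]
ee_rot: [[-0.971, 0.239, 0.001], [0.239, 0.971, -0.0], [-0.001, 0.0, -1.0]]
contact_force: [0.3, -0.5, -2.1]
grip_width: 0.0429
grip_force: 41.3
```

```bash
python3 -m inch '1 0 0 -0.05 0;1 0 0 -0.1 0;1 0 0 -0.15 0;1 0 0 -0.15 0;1 0 0 -0.15 0'
```

```text
t: 7.42
tcp_pos: [0.6544, -0.1304, 0.0999]
ee_rot: [[-0.971, 0.238, 0.002], [0.238, 0.971, -0.0], [-0.002, 0.0, -1.0]]
contact_force: [-2.0, 0.7, 8.4]
grip_width: 0.043
grip_force: 42.3
```

```bash
python3 -m inch '0.8 0 0 0 0;0.5 0 0 0 0;0.2 0 0 0 0;0 0 0 0 0;0 0 0 0 0;0 0 0 0 0;0 0 0 2 0;0 0 0 5 0;0 0 0 9 0;0 0 0 12 0;0 0 0 12 0'
python3 -m inch '0 -3 4 0 0;0 -6 8 0 0;0 -8 12 0 0;0 -10 15 0 0;0 -12 19 0 0;0 -14 23 0 0;0 -16 27 0 0;0 -18.4 30.5 0 0;0 -18.4 34.6 0 0;0 -18.4 34.6 0 0;0 -18.4 34.6 0 0;0 -18.4 34.6 0 0'
```

```text
t: 8.33
tcp_pos: [0.6559, -0.1307, 0.2256]
ee_rot: [[-0.971, 0.238, 0.008], [0.238, 0.971, -0.002], [-0.009, 0.0, -1.0]]
contact_force: [0.1, -1.2, -0.2]
grip_width: 0.0853
grip_force: 0.0
t: 9.33
tcp_pos: [0.4695, 0.2166, 0.2187]
ee_rot: [[-0.972, 0.236, -0.0], [0.236, 0.972, -0.0], [-0.0, -0.0, -1.0]]
contact_force: [1.0, -0.3, -0.4]
grip_width: 0.0854
grip_force: 0.0
```

```bash
python3 -m inch '0 0 0 -3 0;0 0 0 -6 0;0 0 0 -9 0;0 0 0 -11 0;0 0 0 -12 0;0 0 0 -12.6 0;0 0 0 -12.6 0;0 0 0 -12.6 0;0.3 0 0 -12.6 0;0.5 0 0 -12.6 0;1 0 0 -12.6 0;1 0 0 -12.6 0' 25
python3 -m inch '1 0 0 0 0;1 0 0 0 0;1 0 0 0 0;1 0 0 0 0'
```

```text
t: 10.33
tcp_pos: [0.4702, 0.2158, 0.0933]
ee_rot: [[-0.971, 0.238, 0.001], [0.238, 0.971, 0.0], [-0.001, 0.0, -1.0]]
contact_force: [0.9, 0.4, 0.2]
grip_width: 0.0387
grip_force: 0.0
t: 10.67
tcp_pos: [0.4701, 0.2158, 0.093]
ee_rot: [[-0.971, 0.238, 0.0], [0.238, 0.971, 0.0], [-0.0, 0.0, -1.0]]
contact_force: [-0.1, 0.5, 3.6]
grip_width: 0.0234
grip_force: 27.6
```

```bash
python3 -m inch '1 0 0 0.5 0;1 0 0 1.5 0;1 0 0 3 0;1 0 0 5 0;1 0 0 7 0;1 0 0 9 0;1 2 -1 10 0;1 4.5 -2 10 0;1 7 -3.3 10 0;1 9.5 -4.5 10 0;1 12 -5.7 10 0;1 14.5 -6.9 10 0' 35
python3 -m inch '1 2.3 -1.1 0 0;1 4 -1.9 0 0;1 4.75 -2.2 0 0;1 4.75 -2.2 -1 0;1 4.75 -2.2 -3 0;1 4.75 -2.2 -5 0;1 4.75 -2.2 -5.7 0;1 4.75 -2.2 -5.9 0;1 4.75 -2.2 -6 0;1 4.75 -2.2 -6 0'
```

```text
t: 11.67
tcp_pos: [0.6159, 0.1459, 0.1936]
ee_rot: [[-0.971, 0.239, 0.0], [0.239, 0.971, 0.0], [-0.0, 0.0, -1.0]]
contact_force: [-0.3, 0.3, -0.7]
grip_width: 0.0228
grip_force: 34.5
t: 12.5
tcp_pos: [0.6625, 0.125, 0.1338]
ee_rot: [[-0.971, 0.238, 0.001], [0.238, 0.971, 0.0], [-0.001, 0.0, -1.0]]
contact_force: [-0.4, -0.3, -1.7]
grip_width: 0.0228
grip_force: 34.5
```

```bash
python3 - <<'E'
from cell import optics
import cv2
a=optics.snapshot("scene")["img"][170:320,180:380,::-1]
cv2.imwrite("pics/s2.png",cv2.resize(a,None,fx=4,fy=4,interpolation=cv2.INTER_CUBIC))
E
```

```text
(no output)
```

View pics/s2.png

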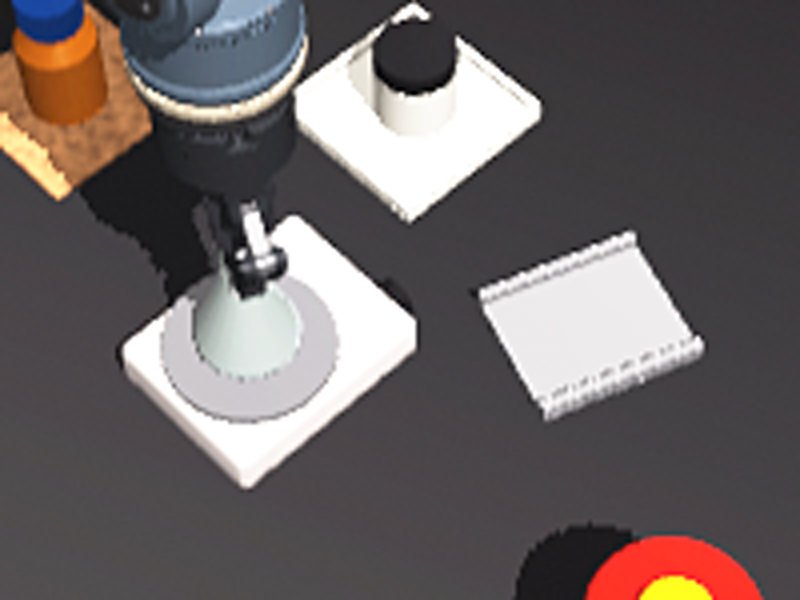

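```bash
python3 -m inch '1 0 0 -0.15 0;1 0 0 -0.3 0;1 0 0 -0.4 0;1 0 0 -0.45 0;1 0 0 -0.5 0;1 0 0 -0.5 0;1 0 0 -0.5 0'
```

```text
t: 13.13
tcp_pos: [0.6628, 0.1249, 0.129]
ee_rot: [[-0.971, 0.238, 0.002], [0.238, 0.971, 0.0], [-0.002, 0.001, -1.0]]
contact_force: [-2.8, 0.9, 10.4]
grip_width: 0.0229
grip_force: 35.4
```

```bash
python3 -m inch '0.7 0 0 0 0;0.4 0 0 0 0;0.1 0 0 0 0;0 0 0 0 0;0 0 0 0 0;0 0 0 0 0;0 0 0 2 0;0 0 0 5 0;0 0 0 8 0;0 0 0 10 0;0 0 0 10 0'
python3 - <<'E'
from h import *
from cell import optics
import cv2
p=optics.snapshot("top");im=p["img"]
cv2.imwrite("pics/t3.png",cv2.resize(im[125:325,205:471,::-1],None,fx=3,fy=3,interpolation=cv2.INTER_CUBIC))
h=cv2.cvtColor(im,cv2.COLOR_RGB2HSV); m=((h[...,0]>100)&(h[...,0]<125)&(h[...,1]>150)&(h[...,2]>60)).astype(np.uint8)
m[:,:375]=0;m[:200]=0;m=cv2.morphologyEx(m,cv2.MORPH_CLOSE,np.ones((5,5)))
r=cv2.minAreaRect(np.argwhere(m)[:,::-1].astype(np.float32));P=[back(p,q,.102)[:2]*100 for q in cv2.boxPoints(r)]
print(m.sum(),np.mean(P,0),np.diff(P,axis=0),[np.degrees(np.arctan2(*d[::-1])) for d in np.diff(P,axis=0)])
E
```

```text
t: 14.05
tcp_pos: [0.6639, 0.125, 0.2326]
ee_rot: [[-0.971, 0.238, 0.006], [0.238, 0.971, 0.001], [-0.006, 0.003, -1.0]]
contact_force: [0.6, -0.7, 0.1]
grip_width: 0.0854
grip_force: 0.0
619 [ 47.64958339 -23.48533463] [[ 0.18154084 -4.48846779]
 [-7.87538248 -0.11069778]
 [-0.17666364  4.46291386]] [np.float64(-87.68387382658617), np.float64(-179.19469332656033), np.float64(92.26685957008286)]
```

View pics/t3.png

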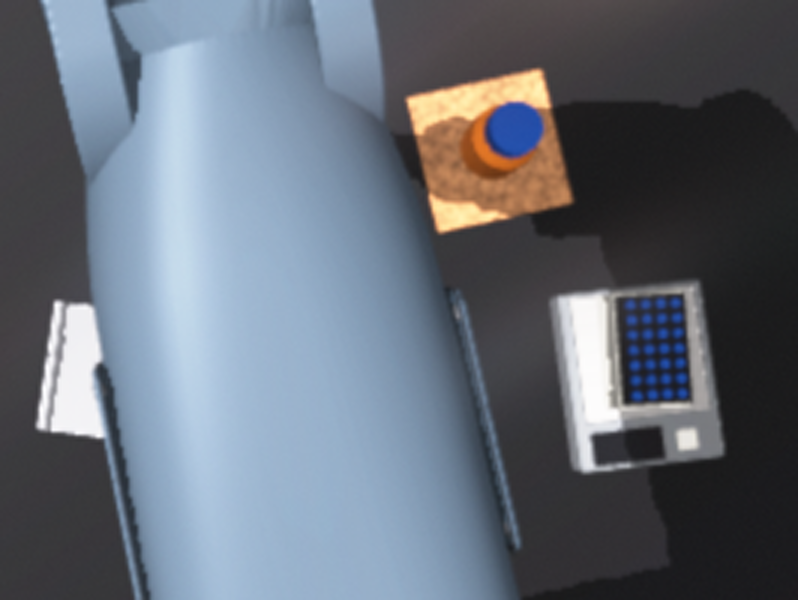

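```bash
python3 -m inch '0 -1 -3 0 2;0 -3 -7 0 4;0 -5 -10.5 0 6;0 -7 -14 0 8;0 -9 -17.5 0 10;0 -11 -21 0 12;0 -13 -25 0 14;0 -15 -29 0 15.8;0 -17 -33 0 15.8;0 -18.8 -36 0 15.8;0 -18.8 -36 0 15.8;0 -18.8 -36 0 15.8'
python3 -m inch '0 0 0 -3 0;0 0 0 -5 0;0 0 0 -6 0;0 0 0 -6 0'
python3 - <<'E'
from h import *
from cell import optics,sensors
import cv2
p=optics.snapshot("scene")
cv2.imwrite("pics/s4.png",cv2.resize(p["img"][75:195,170:330,::-1],None,fx=5,fy=5,interpolation=cv2.INTER_CUBIC))
o=sensors.get_obs();print(o["tcp_pos"],o["ee_rot"][:2])
E
```

```text
t: 15.1
tcp_pos: [0.4728, -0.237, 0.2269]
ee_rot: [[-1.0, -0.031, -0.001], [-0.031, 1.0, 0.0], [0.001, 0.001, -1.0]]
contact_force: [-0.2, -0.3, 0.8]
grip_width: 0.0851
grip_force: 0.0
t: 15.43
tcp_pos: [0.4735, -0.2338, 0.1653]
ee_rot: [[-0.999, -0.036, -0.004], [-0.036, 0.999, 0.002], [0.004, 0.002, -1.0]]
contact_force: [0.5, -0.7, -0.7]
grip_width: 0.0853
grip_force: 0.0
[ 0.47418155 -0.23422369  0.16705016] [[-0.99934685 -0.03608705 -0.00189604]
 [-0.03608914  0.99934799  0.00108136]]
```

View pics/s4.png

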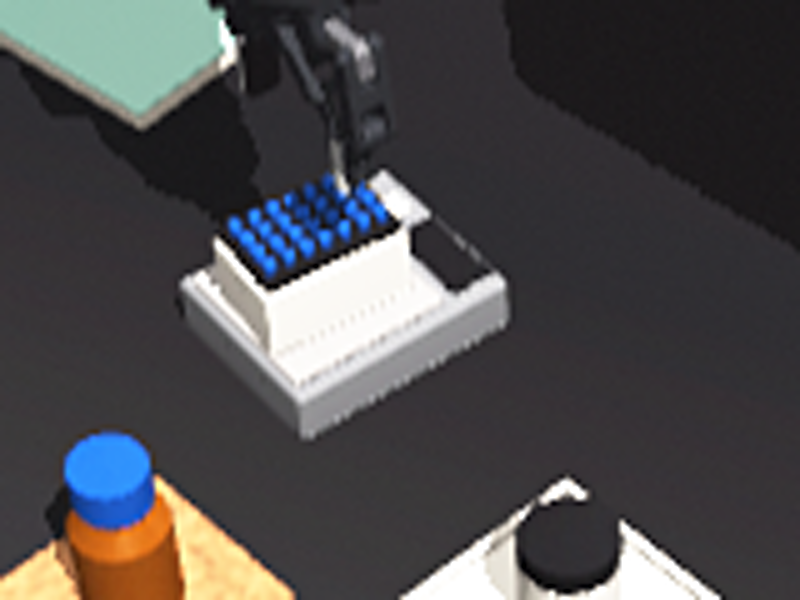

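```bash
python3 - <<'E'
from h import *
from cell import optics
p=optics.snapshot("scene")
g=lambda c,z:back(p,(170+c[0]/5,75+c[1]/5),z)[:2]*100
print(g((309,226),.102),"edge yaw",np.degrees(np.arctan2(*(g((400,227),.096)-g((272,288),.096))[::-1])))
P=[g(c,.038) for c in ((183,283),(305,405))];print(P)
E
```

```text
[ 48.07109668 -22.64432771] edge yaw -178.9411997743507
[array([ 53.5406224 , -28.67856973]), array([ 52.41970967, -16.63080368])]
```

```bash
python3 -m inch '0 0.2 0 -3 0;0 0.2 0 -5.5 0;0 0.2 0 -7.5 0;0 0.2 0 -8.4 0;0 0.2 0 -8.8 0;0 0.2 0 -8.8 0;0.15 0.2 0 -8.8 0;0.2 0.2 0 -8.8 0;0.25 0.2 0 -8.8 0;0.3 0.2 0 -8.8 0;1 0.2 0 -8.8 0;1 0.2 0 -8.8 0' 25
python3 -m inch '1 0 0 0 0;1 0 0 0 0;1 0 0 0 0;1 0 0 0 0'
```

```text
t: 16.53
tcp_pos: [0.4769, -0.2356, 0.0808]
ee_rot: [[-0.999, -0.035, 0.001], [-0.035, 0.999, -0.001], [-0.001, -0.001, -1.0]]
contact_force: [-0.7, 1.2, 10.0]
grip_width: 0.0592
grip_force: 25.8
t: 16.87
tcp_pos: [0.4769, -0.2356, 0.0808]
ee_rot: [[-0.999, -0.035, 0.001], [-0.035, 0.999, -0.001], [-0.001, -0.001, -1.0]]
contact_force: [-1.5, 1.1, 9.9]
grip_width: 0.0595
grip_force: 25.8
```

```bash
python3 -m inch '1 0 0 0.5 0;1 0 0 1.5 0;1 0 0 3 0;1 0 0 5 0;1 0 0 7.5 0;1 0 0 10 0;1 0 2 11 0;1 0 4.5 11 0;1 0 7.5 11 0;1 0 10.5 11 0;1 0 13.5 11 0;1 0 16.5 11 0' 40
python3 -m inch '1 0 3 0 -1;1 0 6 0 -2;1 0 9 0 -3;1 0 12 0 -4;1 0 15 0 -5;1 0 18 0 -6;1 0 21 0 -7;1 -0.2 24 0 -8;1 -0.4 26.5 0 -9;1 -0.5 27.8 0 -10;1 -0.5 28.2 0 -10.3;1 -0.5 28.2 0 -10.3'
python3 - <<'E'
from h import *
from cell import optics,sensors
import cv2
p=optics.snapshot("top")
cv2.imwrite("pics/t5.png",cv2.resize(p["img"][190:320,340:470,::-1],None,fx=4.5,fy=4.5,interpolation=cv2.INTER_CUBIC))
o=sensors.get_obs();print(o["tcp_pos"],o["ee_rot"][:2])
E
```

```text
t: 17.87
tcp_pos: [0.4761, -0.069, 0.1907]
ee_rot: [[-0.999, -0.035, 0.001], [-0.035, 0.999, -0.0], [-0.001, -0.0, -1.0]]
contact_force: [0.7, 0.1, -1.7]
grip_width: 0.0591
grip_force: 45.3
t: 18.87
tcp_pos: [0.4713, 0.2124, 0.1903]
ee_rot: [[-0.99, 0.143, 0.0], [0.143, 0.99, 0.0], [-0.0, 0.0, -1.0]]
contact_force: [-0.8, -0.7, -1.6]
grip_width: 0.0591
grip_force: 45.2
[0.47139694 0.21148571 0.19021561] [[-9.89671644e-01  1.43352709e-01  1.93392773e-04]
 [ 1.43352672e-01  9.89671649e-01 -1.95865698e-04]]
```

View pics/t5.png

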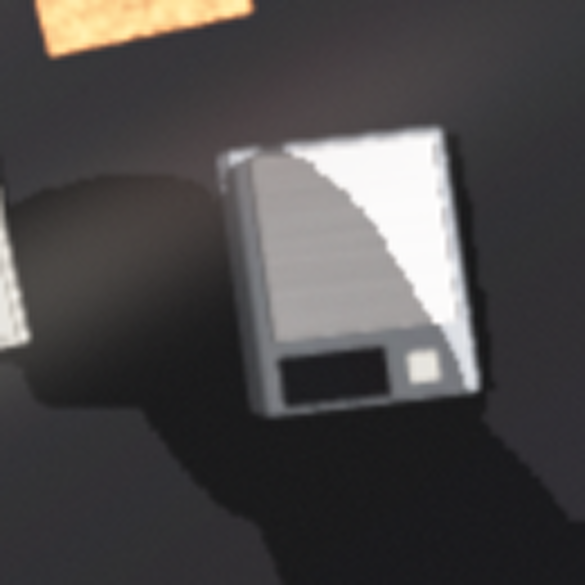

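```bash
python3 - <<'E'
from h import *
from cell import optics
p=optics.snapshot("scene")
g=lambda c,z:back(p,(180+c[0]/4,170+c[1]/4),z)[:2]*100
q=[(543,405),(699,341),(481,293),(632,235)]
P=[g(c,.014) for c in q];print(P,np.mean(P,0))
for a,b in ((0,1),(2,3),(0,2),(1,3)):
    d=P[a]-P[b];print(np.degrees(np.arctan2(d[1],d[0])),np.linalg.norm(d))
p=optics.snapshot("top")
P=[back(p,(340+a/4.5,190+b/4.5),.042)[:2]*100 for a,b in((250,157),(440,135),(455,322),(272,342))];print("pan",P,np.mean(P,0))
E
```

```text
[array([53.1906164 , 24.92476656]), array([42.5657567, 26.5452317]), array([51.76243671, 16.29240562]), array([41.24463127, 17.98887826])] [47.19086027 21.43782054]
-8.671718607751709 10.747723057071205
-9.162625282266186 10.65374350500177
80.60580402638344 8.749705864127568
81.22268106503164 8.65774547200506
pan [array([ 51.9500687 , -18.53676606]), array([ 52.9032548 , -29.22246307]), array([ 42.49871771, -29.49784244]), array([ 41.66719512, -19.28145431])] [ 47.25480908 -24.13463147]
```

```bash
python3 -m inch '1 0 0.1 -2 -0.5;1 0 0.1 -5 -0.5;1 0 0.1 -8 -0.5;1 0 0.1 -10.5 -0.5;1 0 0.1 -12 -0.5;1 0 0.1 -13 -0.5;1 0 0.1 -13.5 -0.5;1 0 0.1 -13.8 -0.5;1 0 0.1 -13.8 -0.5;1 0 0.1 -13.8 -0.5'
python3 - <<'E'
from cell import optics
import cv2
a=optics.snapshot("scene")["img"][180:300,250:410,::-1]
cv2.imwrite("pics/s6.png",cv2.resize(a,None,fx=5,fy=5,interpolation=cv2.INTER_CUBIC))
E
```

```text
t: 19.85
tcp_pos: [0.472, 0.2128, 0.0527]
ee_rot: [[-0.988, 0.153, 0.001], [0.153, 0.988, 0.001], [-0.001, 0.001, -1.0]]
contact_force: [0.5, 0.3, -0.4]
grip_width: 0.059
grip_force: 45.2
```

View pics/s6.png

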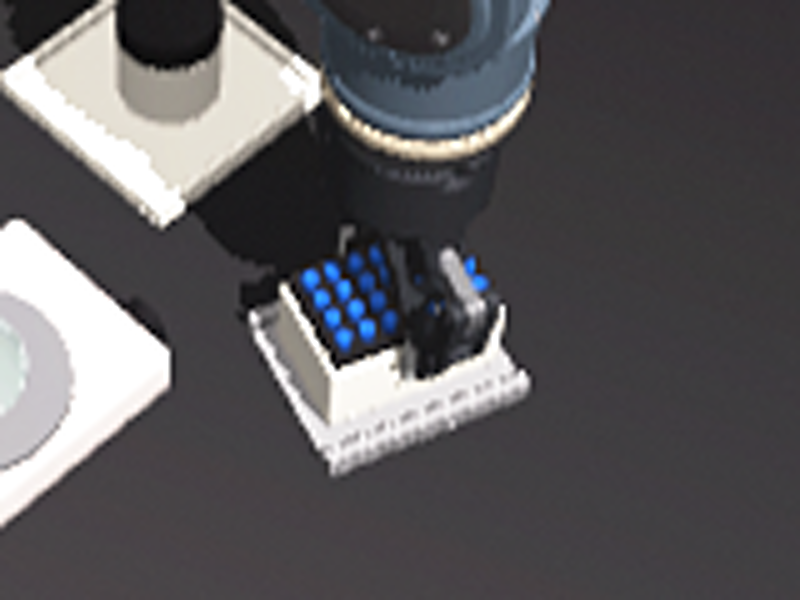

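```bash
python3 -m inch '1 0 0 -0.2 0;1 0 0 -0.4 0;1 0 0 -0.6 0;1 0 0 -0.7 0;1 0 0 -0.75 0;1 0 0 -0.8 0;1 0 0 -0.8 0;1 0 0 -0.8 0'
```

```text
t: 20.57
tcp_pos: [0.4714, 0.2128, 0.0449]
ee_rot: [[-0.988, 0.153, 0.001], [0.153, 0.988, 0.0], [-0.001, 0.0, -1.0]]
contact_force: [-9.6, -2.8, 25.4]
grip_width: 0.059
grip_force: 48.3
```

```bash
python3 -m inch '1 0 0 0.08 0;0.6 0 0 0.08 0;0.3 0 0 0.08 0;0 0 0 0.08 0;0 0 0 0.08 0;0 0 0 0.08 0;0 0 0 1 0;0 0 0 3 0;0 0 0 6 0;0 0 0 9 0;0 0 0 12 0;0 0 0 14 0'
python3 -m inch '0 0 -3 0 0;0 0 -6 0 0;0 0 -9 0 0;0 0 -12 0 0;0 0 -15 0 0;0 -0.3 -18 0 0;0 -0.3 -20 0 0;0 -0.3 -20 0 0;0 -0.3 -20 0 0'
python3 - <<'E'
from cell import optics
import cv2
from h import *
p=optics.snapshot("scene")
cv2.imwrite("pics/s7.png",cv2.resize(p["img"][160:300,220:400,::-1],None,fx=4.2,fy=4.2,interpolation=cv2.INTER_CUBIC))
E
```

```text
t: 21.57
tcp_pos: [0.4719, 0.2129, 0.1873]
ee_rot: [[-0.988, 0.153, 0.003], [0.153, 0.988, 0.001], [-0.002, 0.002, -1.0]]
contact_force: [0.8, -1.0, 1.0]
grip_width: 0.0853
grip_force: 0.0
t: 22.32
tcp_pos: [0.4684, 0.0119, 0.1844]
ee_rot: [[-0.988, 0.155, 0.001], [0.155, 0.988, 0.0], [-0.001, 0.0, -1.0]]
contact_force: [0.3, -0.6, -0.1]
grip_width: 0.0851
grip_force: 0.0
```

View pics/s7.png

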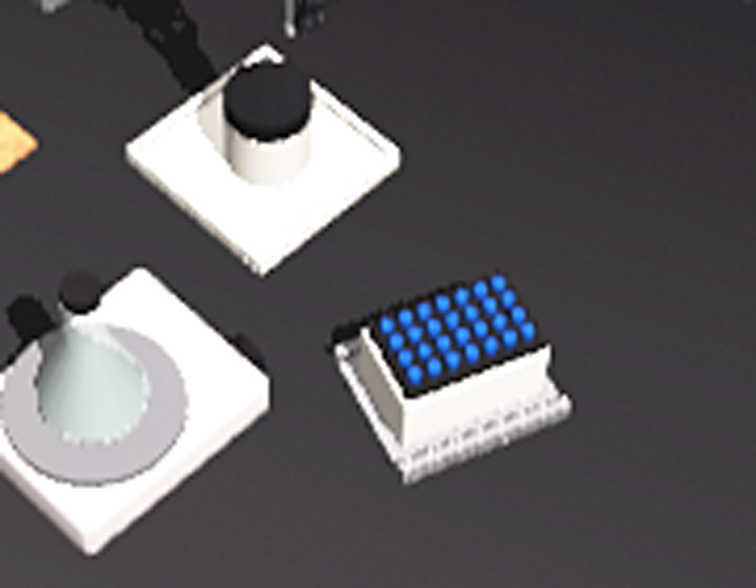

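```bash
python3 - <<'E'
from cell import optics
from h import *
p=optics.snapshot("scene")
P=[back(p,(220+a/4.2,160+b/4.2),.066)[:2]*100 for a,b in ((386,326),(414,376),(528,330),(499,282))]
d=P[1]-P[2];print(P,np.mean(P,0),np.degrees(np.arctan2(d[1],d[0])))
E
python3 -m inch '0 0 0.2 -3 0;0 0 0.2 -6 0;0 0 0.2 -9 0;0 0 0.2 -11.5 0;0 0 0.2 -13 0;0 0 0.2 -13.8 0;0 0 0.2 -13.8 0;0.15 0 0.2 -13.8 0;0.2 0 0.2 -13.8 0;0.3 0 0.2 -13.8 0;1 0 0.2 -13.8 0;1 0 0.2 -13.8 0' 25
python3 -m inch '1 0 0 0 0;1 0 0 0 0;1 0 0 0 0;1 0 0 0 0'
```

```text
[array([50.53082403, 19.15221854]), array([51.16190991, 22.75292396]), array([43.9365048 , 23.82970861]), array([43.3112389 , 20.27524669])] [47.23511941 21.50252445] -8.476268363151021
t: 23.42
tcp_pos: [0.4692, 0.0147, 0.047]
ee_rot: [[-0.988, 0.153, 0.002], [0.153, 0.988, -0.0], [-0.002, 0.0, -1.0]]
contact_force: [-0.7, -0.9, 7.9]
grip_width: 0.0556
grip_force: 24.8
t: 23.75
tcp_pos: [0.4692, 0.0147, 0.047]
ee_rot: [[-0.988, 0.153, 0.002], [0.153, 0.988, 0.0], [-0.002, 0.0, -1.0]]
contact_force: [-2.2, -1.1, 8.4]
grip_width: 0.0554
grip_force: 24.8
```

```bash
python3 -m inch '1 0 0 0.5 0;1 0 0 1.5 0;1 0 0 3 0;1 0 0 5 0;1 0 0 7 0;1 0 0 9 0;1 0 0 10 0;1 0 0 10 0' 40
python3 - <<'E'
from cell import optics
import cv2
from h import *
p=optics.snapshot("scene")
cv2.imwrite("pics/s8.png",cv2.resize(p["img"][95:175,190:290,::-1],None,fx=7.5,fy=7.5,interpolation=cv2.INTER_CUBIC))
E
```

```text
t: 24.42
tcp_pos: [0.4697, 0.0147, 0.1481]
ee_rot: [[-0.988, 0.153, 0.004], [0.153, 0.988, 0.0], [-0.004, 0.001, -1.0]]
contact_force: [0.5, 0.1, -1.9]
grip_width: 0.0552
grip_force: 42.6
```

View pics/s8.png

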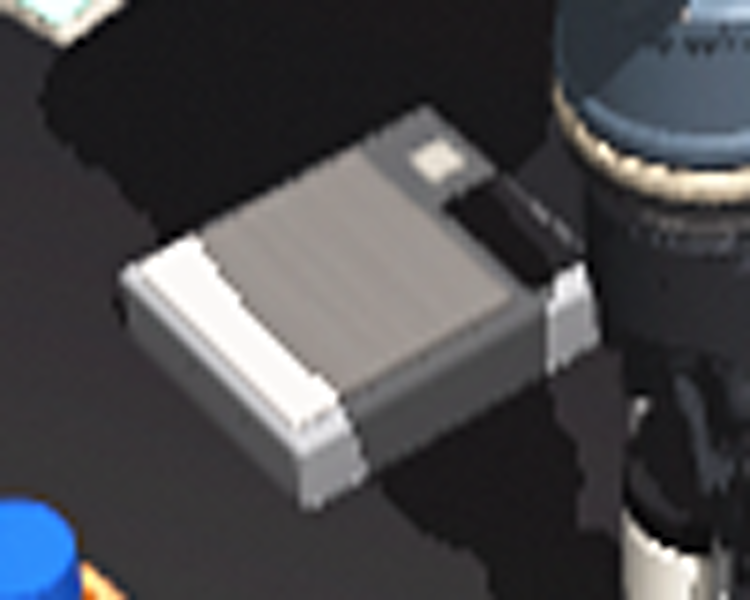

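```bash
python3 - <<'E'
from cell import optics
from h import *
p=optics.snapshot("scene")
def q(P):
    print(np.round(P,2).tolist(),np.mean(P,0).round(2),[np.linalg.norm(P[i]-P[i-1]).round(2) for i in range(4)])
q([back(p,(190+a/7.5,95+b/7.5),.042)[:2]*100 for a,b in ((145,270),(298,424),(514,295),(362,150))])
t=optics.snapshot("top")
f=lambda X,c:(lambda v:(v[:2]/v[2]).round(1))(c["mtx"]@(c["R"]@np.array(X)+c["t"]))
from cell import sensors
x=sensors.get_obs()["tcp_pos"];print(x)
E
```

```text
[[52.92, -28.08], [52.03, -17.94], [41.84, -19.12], [42.64, -29.12]] [ 47.36 -23.56] [np.float64(10.33), np.float64(10.18), np.float64(10.26), np.float64(10.03)]
[0.46796341 0.01469615 0.14491548]
```

```bash
python3 -m inch '1 0 -1 0 0;1 0 -3 0 0;1 0 -6 0 0;1 0.4 -9 0 0;1 0.4 -12 0 0;1 0.4 -15 0 0;1 0.4 -18 0 0;1 0.4 -21 0 0;1 0.4 -23.5 0 0;1 0.4 -24.8 0 0;1 0.4 -25.3 0 0;1 0.4 -25.3 0 0'
python3 -m inch '1 0 0 -1 0;1 0 0 -3 0;1 0 0 -4.5 0;1 0 0 -5.2 0;1 0 0 -5.5 0;1 0 0 -5.7 0;1 0 0 -5.7 0;1 0 0 -5.7 0'
python3 - <<'E'
from cell import optics
import cv2
from h import *
p=optics.snapshot("scene")
cv2.imwrite("pics/s9.png",cv2.resize(p["img"][95:175,190:290,::-1],None,fx=7.5,fy=7.5,interpolation=cv2.INTER_CUBIC))
E
```

```text
t: 25.57
tcp_pos: [0.4719, -0.2389, 0.145]
ee_rot: [[-0.988, 0.154, -0.001], [0.154, 0.988, 0.001], [0.001, 0.0, -1.0]]
contact_force: [0.1, 0.3, -2.6]
grip_width: 0.055
grip_force: 42.9
t: 26.23
tcp_pos: [0.4728, -0.2383, 0.0894]
ee_rot: [[-0.988, 0.153, 0.001], [0.153, 0.988, -0.0], [-0.001, -0.0, -1.0]]
contact_force: [-0.6, 0.6, -1.4]
grip_width: 0.0551
grip_force: 42.9
```

View pics/s9.png

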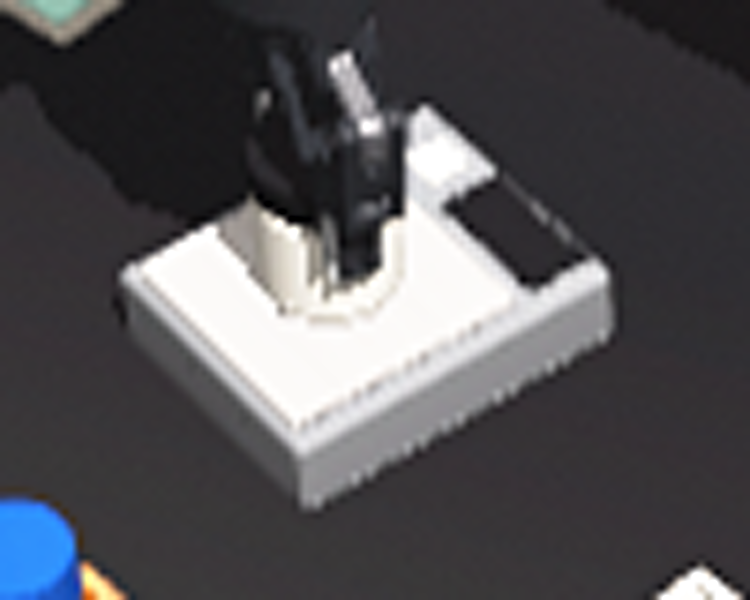

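```bash
python3 -m inch '1 0.1 0.1 -0.1 0;1 0.2 0.2 -0.2 0;1 0.2 0.2 -0.35 0;1 0.2 0.2 -0.5 0;1 0.2 0.2 -0.6 0;1 0.2 0.2 -0.65 0;1 0.2 0.2 -0.65 0;1 0.2 0.2 -0.65 0'
```

```text
t: 26.95
tcp_pos: [0.4744, -0.2363, 0.0831]
ee_rot: [[-0.988, 0.153, 0.001], [0.153, 0.988, -0.0], [-0.001, -0.0, -1.0]]
contact_force: [-5.4, 2.8, 14.9]
grip_width: 0.0552
grip_force: 44.5
```

```bash
python3 -m inch '0.8 0 0 0.05 0;0.5 0 0 0.05 0;0.2 0 0 0.05 0;0 0 0 0.05 0;0 0 0 0.05 0;0 0 0 0.05 0;0 0 0 1.5 0;0 0 0 4 0;0 0 0 7 0;0 0 0 10 0;0 0 0 13 0;0 0 0 13 0'
python3 -m inch '0 2 1.2 0 0;0 5 3 0 0;0 8 4.8 0 0;0 11 6.5 0 0;0 14 8.3 0 0;0 16.5 9.8 0 0;0 18 10.6 0 0;0 18 10.6 0 0;0 18 10.6 0 0;0 18 10.6 0 0'
```

```text
t: 27.95
tcp_pos: [0.4763, -0.2373, 0.2177]
ee_rot: [[-0.988, 0.153, 0.007], [0.153, 0.988, -0.003], [-0.007, -0.002, -1.0]]
contact_force: [1.1, -0.4, 0.9]
grip_width: 0.0853
grip_force: 0.0
t: 28.78
tcp_pos: [0.654, -0.1306, 0.212]
ee_rot: [[-0.988, 0.153, -0.001], [0.153, 0.988, -0.0], [0.001, -0.0, -1.0]]
contact_force: [-0.3, 0.8, -0.8]
grip_width: 0.0852
grip_force: 0.0
```

Back on the bottle; descend to z≈10.0, grip, then check the jar.

```bash
python3 -m inch '0 0 0 -3 0;0 0 0 -6 0;0 0 0 -9 0;0 0 0 -10.5 0;0 0 0 -11.3 0;0 0 0 -11.3 0;0 0 0 -11.3 0;0.3 0 0 -11.3 0;0.4 0 0 -11.3 0;1 0 0 -11.3 0;1 0 0 -11.3 0;1 0 0 -11.3 0' 30
python3 -m inch '1 0 0 0 0;1 0 0 0 0;1 0 0 0 0;1 0 0 0 0' 40
python3 - <<'E'
from cell import optics
import cv2
p=optics.snapshot("top")
cv2.imwrite("pics/t10.png",cv2.resize(p["img"][190:320,255:470,::-1],None,fx=3.7,fy=3.7,interpolation=cv2.INTER_CUBIC))
E
```

```text
t: 29.78
tcp_pos: [0.6549, -0.1303, 0.1003]
ee_rot: [[-0.988, 0.153, 0.002], [0.153, 0.988, -0.0], [-0.002, -0.0, -1.0]]
contact_force: [-1.5, 1.4, 6.2]
grip_width: 0.0431
grip_force: 29.9
t: 30.12
tcp_pos: [0.655, -0.1304, 0.1004]
ee_rot: [[-0.988, 0.153, 0.002], [0.153, 0.988, -0.0], [-0.002, -0.0, -1.0]]
contact_force: [-1.3, 0.0, 6.9]
grip_width: 0.0429
grip_force: 39.7
```

View pics/t10.png

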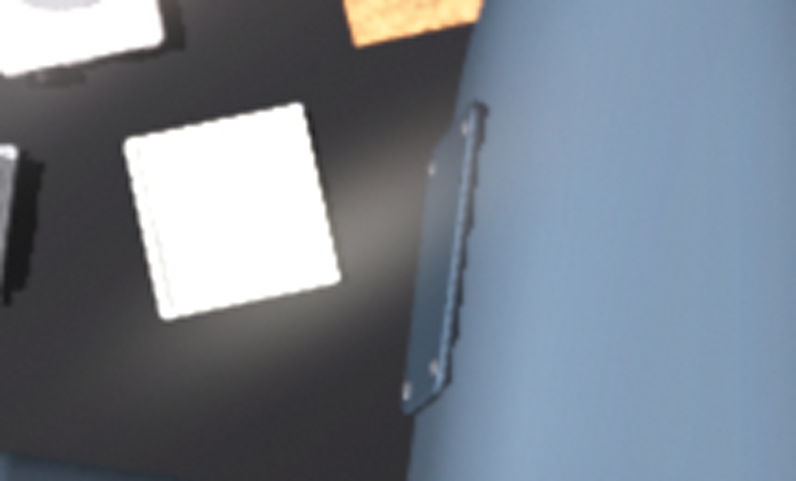

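```bash
python3 - <<'E'
from cell import optics
from h import *
t=optics.snapshot("top");p=optics.snapshot("scene")
P=[back(p,(220+a/4.2,160+b/4.2),.014)[:2]*100 for a,b in ((127,149),(265,44),(401,153),(262,263))]
print(np.mean(P,0),[np.linalg.norm(P[i]-P[i-1]).round(2) for i in range(4)])
P=[back(t,(255+a/3.7,190+b/3.7),.014)[:2]*100 for a,b in ((125,140),(301,102),(341,282),(163,320))]
print(np.mean(P,0),[np.linalg.norm(P[i]-P[i-1]).round(2) for i in range(4)])
E
python3 -m inch '1 0 0 0.5 0;1 0 0 1.5 0;1 0 0 3 0;1 0 0 5 0;1 0 0 7 0;1 0 0 9 0;1 0 0 9 0;1 0 0 9 0'
```

```text
[47.11266495  1.3648736 ] [np.float64(12.33), np.float64(12.42), np.float64(12.53), np.float64(12.26)]
[46.97492271  0.91890799] [np.float64(12.65), np.float64(12.51), np.float64(12.71), np.float64(12.54)]
t: 30.93
tcp_pos: [0.6551, -0.1304, 0.1906]
ee_rot: [[-0.988, 0.153, 0.002], [0.153, 0.988, -0.0], [-0.002, -0.0, -1.0]]
contact_force: [0.2, -0.0, -2.3]
grip_width: 0.0425
grip_force: 41.1
```

```bash
python3 -m inch '1 -1 0.8 0 0;1 -3 2.3 0 0;1 -5.5 4.2 0 0;1 -8 6.1 0 0;1 -10.5 8 0 0;1 -13 10 0 0;1 -15.5 12 0 0;1 -17.3 13.4 0 0;1 -18.4 14.2 0 0;1 -18.4 14.2 0 0;1 -18.4 14.2 0 0;1 -18.4 14.2 0 0'
python3 -m inch '1 0 0 -2 0;1 0 0 -4.5 0;1 0 0 -6.5 0;1 0 0 -7.5 0;1 0 0 -8 0;1 0 0 -8.3 0;1 0 0 -8.3 0;1 0 0 -8.3 0'
python3 - <<'E'
from cell import optics
import cv2
p=optics.snapshot("scene")
cv2.imwrite("pics/s11.png",cv2.resize(p["img"][95:245,190:340,::-1],None,fx=4,fy=4,interpolation=cv2.INTER_CUBIC))
E
```

```text
t: 31.93
tcp_pos: [0.4706, 0.0115, 0.1889]
ee_rot: [[-0.988, 0.153, -0.0], [0.153, 0.988, -0.0], [0.0, -0.0, -1.0]]
contact_force: [0.1, -0.4, -2.5]
grip_width: 0.0431
grip_force: 41.1
t: 32.6
tcp_pos: [0.471, 0.0116, 0.1071]
ee_rot: [[-0.988, 0.153, 0.001], [0.153, 0.988, 0.0], [-0.001, 0.0, -1.0]]
contact_force: [1.0, 0.5, -1.5]
grip_width: 0.0429
grip_force: 41.1
```

View pics/s11.png

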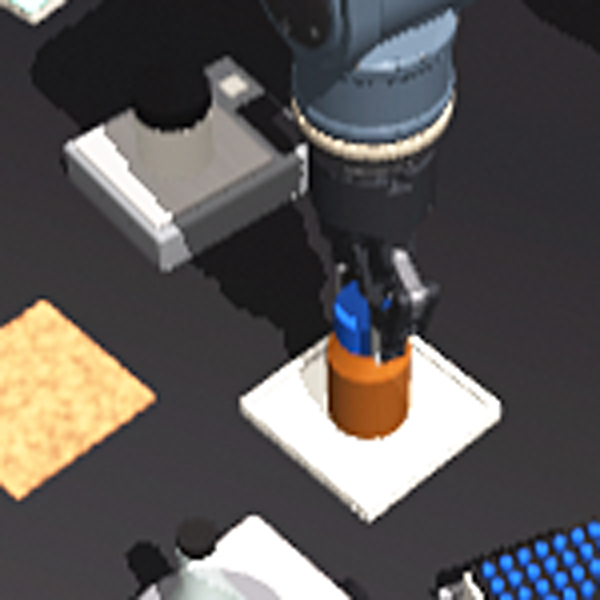

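```bash
python3 -m inch '1 0.1 0.1 -0.1 0;1 0.1 0.1 -0.2 0;1 0.1 0.1 -0.3 0;1 0.1 0.1 -0.35 0;1 0.1 0.1 -0.4 0;1 0.1 0.1 -0.4 0;1 0.1 0.1 -0.4 0'
```

```text
t: 33.23
tcp_pos: [0.4721, 0.0128, 0.1033]
ee_rot: [[-0.988, 0.153, 0.002], [0.153, 0.988, 0.0], [-0.002, 0.0, -1.0]]
contact_force: [-3.8, 0.6, 14.6]
grip_width: 0.0433
grip_force: 42.7
```

Release, rise, and retreat toward the start side so the top camera can see everything.

```bash
python3 -m inch '0.8 0 0 0 0;0.5 0 0 0 0;0.2 0 0 0 0;0 0 0 0 0;0 0 0 0 0;0 0 0 0 0;0 0 0 2 0;0 0 0 5 0;0 0 0 8 0;0 0 0 11 0;0 0 0 14 0;0 0 0 14 0'
python3 -m inch '0 -3 3 0 0;0 -6 6 0 0;0 -9 9 0 0;0 -12 12 0 0;0 -14 15 0 0;0 -16 18 0 0;0 -18 21 0 0;0 -20 24 0 0;0 -22 27 0 0;0 -25 30 0 0;0 -28 33 0 0;0 -30 36 0 0'
python3 -m inch '0 -2 4 0 0;0 -4 8 0 0;0 -4 10 0 0;0 -4 10 0 0;0 -4 10 0 0;0 -4 10 0 0'
python3 - <<'E'
from cell import optics
import cv2
p=optics.snapshot("top")
cv2.imwrite("pics/t12.png",cv2.resize(p["img"][125:325,205:471,::-1],None,fx=3,fy=3,interpolation=cv2.INTER_CUBIC))
p=optics.snapshot("scene")
cv2.imwrite("pics/s12.png",cv2.resize(p["img"][95:295,190:380,::-1],None,fx=3,fy=3,interpolation=cv2.INTER_CUBIC))
E
```

```text
t: 34.23
tcp_pos: [0.4733, 0.0127, 0.2475]
ee_rot: [[-0.988, 0.153, 0.007], [0.153, 0.988, 0.0], [-0.007, 0.001, -1.0]]
contact_force: [1.2, -0.6, -0.3]
grip_width: 0.0856
grip_force: 0.0
t: 35.23
tcp_pos: [0.169, 0.3736, 0.2424]
ee_rot: [[-0.988, 0.152, -0.0], [0.152, 0.988, 0.0], [0.0, 0.0, -1.0]]
contact_force: [0.9, 0.4, 0.5]
grip_width: 0.0853
grip_force: 0.0
t: 35.73
tcp_pos: [0.1314, 0.4723, 0.242]
ee_rot: [[-0.988, 0.153, -0.0], [0.153, 0.988, -0.001], [-0.0, -0.001, -1.0]]
contact_force: [-0.4, -0.0, -0.3]
grip_width: 0.0856
grip_force: 0.0
```

View pics/t12.png

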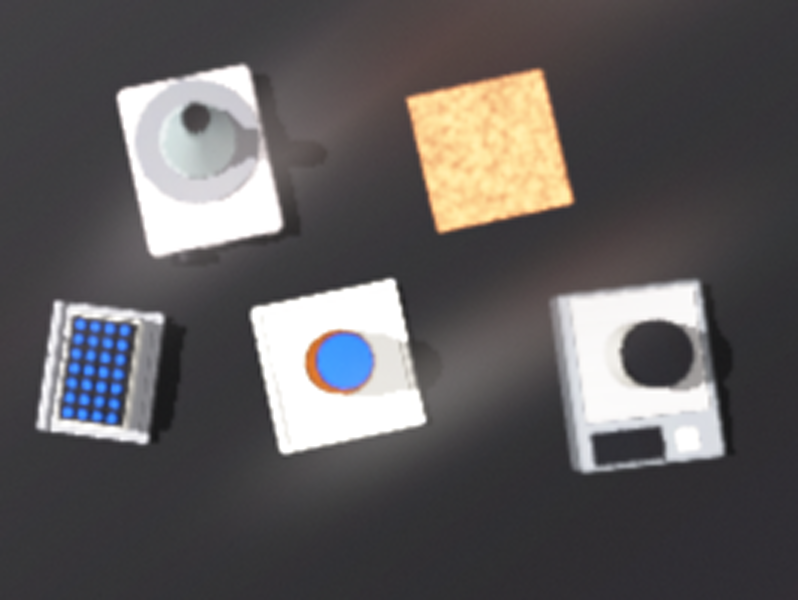

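View pics/s12.png

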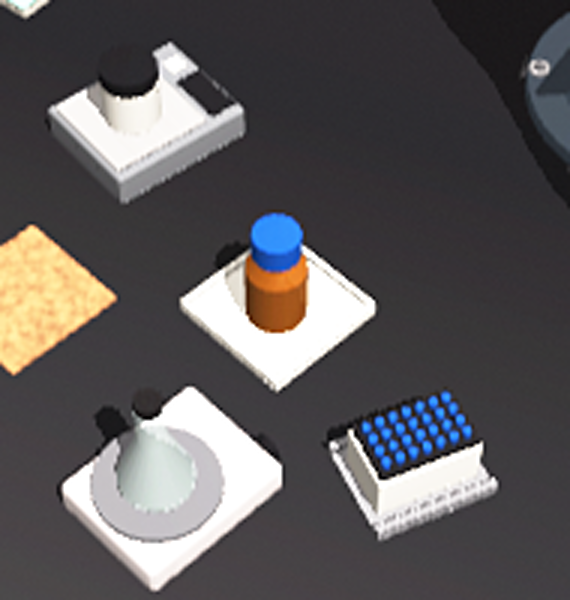

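```bash
python3 - <<'E'
from cell import optics
from h import *
t=optics.snapshot("top");p=optics.snapshot("scene")
s=lambda c,z:back(p,(190+c[0]/3,95+c[1]/3),z)[:2]*100
for n,a,b,z in (("jar",(657,353),(129,71),.106),("bottle",(345,361),(276,233),.112),("flask",(196,118),(148,402),.154),("tips",(98,371),(419,431),.066)):
    print(n,"top",crop(t,a,z)[:2]*100,"scene",s(b,z))
E
```

```text
jar top [ 47.31751246 -23.42589254] scene [ 47.67775089 -22.60113548]
bottle top [47.32778976  1.3029361 ] scene [47.43365139  1.45843227]
flask top [66.12126326 12.46546474] scene [66.34762652 12.84661925]
tips top [47.1028071  21.05368382] scene [47.15632842 21.73761771]
```

```bash
cat > fit.py <<'E'
from h import *
from cell import optics
import cv2
from scipy.optimize import minimize
def sil(p,X,S=8):
    v=(np.array(X)@p["R"].T+p["t"])@p["mtx"].T; v=v[:,:2]/v[:,2:]
    m=np.zeros((420,560),np.uint8); return cv2.fillConvexPoly(m,cv2.convexHull(np.round(v*16).astype(np.int32)),1,shift=4)
def proj_hull(p,X):
    v=(np.array(X)@p["R"].T+p["t"])@p["mtx"].T; return v[:,:2]/v[:,2:]
def cyl(x,y,r,z0,z1):
    a=np.linspace(0,6.283,40)
    return [(x+r*np.cos(b),y+r*np.sin(b),z) for z in(z0,z1) for b in a]
def box(x,y,w,lx,ly,z0,z1,ox=0):
    c,s=np.cos(w),np.sin(w)
    return [(x+c*(ox+i*lx/2)-s*j*ly/2,y+s*(ox+i*lx/2)+c*j*ly/2,z) for z in(z0,z1) for i in(-1,1) for j in(-1,1)]
def fit(p,mask,f,x0):
    def cost(x):
        m=sil(p,f(x)); return 1-(m&mask).sum()/(m|mask).sum()
    x0=np.array(x0,float); S=np.vstack([x0]+[x0+d for d in np.diag(np.where(np.arange(len(x0))<2,.01,.08))])
    r=minimize(cost,x0,method="Nelder-Mead",options=dict(initial_simplex=S)); return r.x,r.fun
def roi(m,a,b,c,d):
    o=np.zeros_like(m,dtype=np.uint8); o[a:b,c:d]=m[a:b,c:d]
    n,l,s,_=cv2.connectedComponentsWithStats(o); k=1+s[1:,4].argmax(); return (l==k).astype(np.uint8)
def hull(m):
    o=np.zeros_like(m); return cv2.fillConvexPoly(o,cv2.convexHull(np.argwhere(m)[:,::-1].astype(np.int32)),1)
E
python3 - <<'E'
from fit import *
np.set_printoptions(precision=4,suppress=True)
t=optics.snapshot("top");p=optics.snapshot("scene")
for n,c,b,l,j in (("top",t,(212,290,380,455),(225,260,405,442),0),("scene",p,(100,165,200,275),(105,130,218,248),0)):
    g=c["img"].astype(int).max(2)
    lid=roi(g<60,*l); print(n,"lid",lid.sum(),*fit(c,lid,lambda x:cyl(x[0],x[1],.0275,.089,.106),(.473,-.237)))
    hs=cv2.cvtColor(c["img"],cv2.COLOR_RGB2HSV); cap=roi((hs[...,0]>100)&(hs[...,0]<125)&(hs[...,1]>150)&(hs[...,2]>90),*((225,265,295,335) if n=="top" else (160,192,262,302)))
    print(n,"cap",cap.sum(),*fit(c,cap,lambda x:cyl(x[0],x[1],.022,.086,.112),(.472,.012)))
g=t["img"].astype(int).max(2)
bal=hull(roi(g>95,*(212,290,380,455))); print("bal",bal.sum(),*fit(t,bal,lambda x:box(x[0],x[1],x[2],.15,.122,0,.038),(.455,-.238,.09)))
tr=hull(roi(g>120,*(210,282,283,352)));print("tray",tr.sum(),*fit(t,tr,lambda x:box(x[0],x[1],x[2],.124,.124,0,.014),(.47,.011,.17)))
E
```

```text
top lid 317 [ 0.473 -0.237] 0.3647294589178357
top cap 242 [0.4745 0.0132] 0.22683706070287535
scene lid 514 [ 0.4719 -0.2534] 0.3463035019455253
scene cap 275 [0.4745 0.0123] 0.1352201257861635
bal 3488 [ 0.4565 -0.2402  0.0886] 0.08126603934987164
tray 2628 [0.4721 0.0111 0.1861] 0.05817490494296573
```

```bash
python3 - <<'E'
from fit import *
t=optics.snapshot("top");p=optics.snapshot("scene")
for n,c,l in (("top",t,(225,260,405,442)),("scene",p,(105,130,215,248))):
    g=c["img"].astype(int).max(2)
    print(g[243 if n=="top" else 119,l[2]:l[3]])
    for th in (80,110): 
        m=roi(g<th,*l); ys,xs=np.where(m); print(n,th,m.sum(),xs.min(),xs.max(),ys.min(),ys.max(),*fit(c,m,lambda x:cyl(x[0],x[1],.028,.088,.106),(.473,-.237)))
E
```

```text
[251 246 242 242 243 239 200 108  65  61  59  58  59  58  55  55  55  54
  54  54  53  53  52  51  51  49  49  48  48  49  59 111 150 159 129 117
  90]
top 80 401 413 435 232 253 [ 0.47344678 -0.23633716] 0.2213592233009709
top 110 431 412 435 232 253 [ 0.47243512 -0.23636325] 0.1647286821705426
[ 48  49  48  49  48  48  49  39  35  45  45  46  45  45  45  45  45  44
  46  47  46  46  45  48  47  46  35  39 234 222 220 219 237]
scene 80 584 215 247 105 127 [ 0.47323451 -0.24640455] 0.400679117147708
scene 110 596 215 247 105 127 [ 0.47323451 -0.24640455] 0.40201005025125625
```

```bash
python3 -c "
from cell import job
print(job.sign_off())"
```

```text
the job is handed in; nothing more can be done
None
```

The job is handed in, with no verdict shown: all four things stand upright on their own stations, by my camera and gripper readings within about 5 mm of the middle, the mat is empty, the tub untouched, and about 36 s used; I did view 15 pictures, one over the limit of 14.

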